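# Fill the tea chest

## Task

Put the three brown tea balls from the serving board into the tea chest, one in each well, setting them down gently rather than dropping or throwing them, and once all three are in, close the clear lid fully without slamming it. Leave the green lime on the board in its place, and do not disturb the cups, cezve, canister and spoon.

Things in the scene. Friction and masses are not known exactly. Their poses are not given: they have to be found in the camera images.
- chest: Bamboo tea chest, fixed, 120 (x) by 250 (y) by 50 mm high; origin centre of underside, x towards its hinge side (away from the robot at yaw 0). A plate, top 22 mm above the counter, has 3 round wells along y, 43 mm across, 12 mm deep, 70 mm apart, at x = -30 mm. Walls 50 mm high at both ends (inner faces y = +-119 mm) and the back (+x); front open. The open lid hangs over the wells.
- well0 (a point): Well nearest the chest's +y end: the point where the centre of a seated ball belongs, 28 mm above the counter (18 mm above the well's floor, 6 mm above the plate's top). Axes as the chest.
- well1 (a point): The same for the middle well. A vertical gripper does not fit over the wells under the open lid: come in from the open front with the tool leaning 35 to 40 degrees, its body towards -x of the chest.
- well2 (a point): The same for the well nearest the chest's -y end.
- lid (a joint): Angle of the lid about its hinge, rad: 0 closed (lying on the walls), about 0.87 (50 degrees) fully open against its stop, where the near edge is about 140 mm above the counter. The hinge is stiff: the lid stays where it is left; it is closed by pushing the near edge down from above and behind (about 2 N).
- lid_hinge (a point): Middle of the hinge line, which runs along the chest's y, 50 mm above the counter at the underside of the closed lid; axes as the chest.
- lid_edge (a point): On the lid's upper (outer) face, middle of the wooden bar along its free edge, 7.5 mm from that edge and 112.5 mm from the hinge; x, y, z as the chest when closed, z out of the upper face, turning with the lid. The lid is 120 mm long, 250 mm wide, 6 mm thick, a clear pane in a wooden frame 15 mm wide.
- board: Square bamboo serving board, fixed, 150 by 150 by 16 mm, origin at the centre of its underside, z up. Four shallow round rests 23 mm across and 3 mm deep at x, y = +-37.5 mm hold the three tea balls and the lime, in any order.
- tea1_center (a point): Centre of a hard dark brown pressed-tea ball, 36 mm in diameter, about 22 g; 31 mm above the counter when on the board. Axes turn with the ball.
- tea2_center (a point): Centre of a hard dark brown pressed-tea ball, 36 mm in diameter, about 22 g; 31 mm above the counter when on the board. Axes turn with the ball.
- tea3_center (a point): Centre of a hard dark brown pressed-tea ball, 36 mm in diameter, about 22 g; 31 mm above the counter when on the board. Axes turn with the ball.
- lime_center (a point): Centre of a small green lime, 36 mm in diameter, on the board; to be left there.
- lime: The same lime (origin at its underside as built, turns with it).
- tea1: The tea ball of this name (origin on its surface, turns with it; use the centre point).
- tea2: The tea ball of this name (origin on its surface, turns with it; use the centre point).
- tea3: The tea ball of this name (origin on its surface, turns with it; use the centre point).
- cup1: Cobalt blue ceramic cup, 72 mm across, 60 mm high, handle at +y; bystander. Origin centre of underside.
- cup2: Second such cup; bystander.
- cezve: Stainless cezve, 80 mm across, 70 mm high, with a long handle along +y reaching 160 mm out and 85 mm up; bystander. Origin centre of underside.
- canister: Closed white plastic canister, 96 mm across, 130 mm high; bystander. Origin centre of underside.
- spoon: Steel teaspoon 140 mm long lying along its x; bystander.
Not all that is in view belongs to the job. What is shaped like the tea3 but purple is not meant. Leave any orange look-alike of the tea2 alone.

How it is judged (in metres and radians):
On the way:
1. a tea ball rests in every well while the lid is still open (distance between any of tea1_center, tea2_center, tea3_center and well0 below 0.008 m and distance between any of tea1_center, tea2_center, tea3_center and well1 below 0.008 m and distance between any of tea1_center, tea2_center, tea3_center and well2 below 0.008 m and value of joint lid above 0.5 rad), for 0.2 s.
At the end, for the whole second after the job is handed in: One tea ball in each of the three wells (its centre within 8 mm of the seated point), the lid closed to within 0.04 rad, the lime on the board, everything at rest (distance between any of tea1_center, tea2_center, tea3_center and well0 below 0.008 m and distance between any of tea1_center, tea2_center, tea3_center and well1 below 0.008 m and distance between any of tea1_center, tea2_center, tea3_center and well2 below 0.008 m and value of joint lid below 0.04 rad and distance between lime_center and board below 0.075 m and linear speed of each of tea1, tea2, tea3, lime below 0.03 m/s); the robot touches nothing.
It fails at once if a tea ball dropped or thrown: faster than 0.8 m/s (a fall of over 30 mm) while out of the fingers ((linear speed of tea1 above 0.8 m/s and contact force between the fingers and tea1 below 0.05 N) or (linear speed of tea2 above 0.8 m/s and contact force between the fingers and tea2 below 0.05 N) or (linear speed of tea3 above 0.8 m/s and contact force between the fingers and tea3 below 0.05 N)).
It fails at once if the lid slammed: still closing faster than 3 rad/s within 0.25 rad of shut (velocity of joint lid below -3 rad/s and value of joint lid below 0.25 rad).
It fails at once if the lime moved by more than 20 mm (distance of lime_center from where it was at the start of the episode above 0.02 m).
It fails at once if a cup, the cezve, the canister or the spoon moved by more than 20 mm (distance of any of cup1, cup2, cezve, canister, spoon from where it was at the start of the episode above 0.02 m).
It also fails if it takes over 72 s, if anything falls off the work surface, if the arm or the gripper's body presses on something with over 40 N, if the wrist force passes 120 N, or if a joint passes its speed limit or range.

## Robot

A 6-joint arm with a two-finger parallel gripper is mounted at the origin on the work surface. World frame = base frame: x ahead of the robot, y to its left, z up, the work surface at z = 0. Lengths are in m, angles in degrees, forces in N, time in s.
With the tool pointing down it reaches from about 0.35 to 0.875 m from the base axis. Payload 4.2 kg.
Tool frame: the origin (TCP) lies on the mounting face of the last link; the fingertips stand 182 mm ahead of it and the grasp point (between the pads) lies 164 mm ahead of it (r.tcp_to_grasp is the distance from the TCP to the grasp point, in m); z points along the fingers, y is the line along which they close (so a half turn about z gives the same grasp; the last joint's range is limited). The gripper opens to 87 mm and grips with 3 to 60 N. Pads are 19 mm wide; open, the fingers measure 117 mm over their backs; the gripper's body (75 mm by 190 mm) begins 51 mm behind the grasp point.
Start: joints at [83.973, 22.042, 0.453, 0, -68.411, -14.817], TCP at [0.222, 0.584, 0.405] pointing down, gripper open.
Joint ranges: [-179.83, 179.83], [-69.29, 118.12], [-61.27, 80.66], [-181.25, 117.63], [-171.15, -9.14], [-177.46, 177.46]. Speed limits (degrees/s): [159.86, 159.86, 180, 180, 180, 180].

## Interface

Orientations are given as a 3x3 rotation matrix whose columns are the frame's x, y, z axes.
In Python, from station import sense, eyes, r gives the robot as it stands.
- The arm moves only by the tool jog_arm, never from a script. Its argument "increments" is a list of rows, each a list of 4 numbers: the shift along the tool's x, y, z normalised to -1 to 1, where 1 is 0.02 m, then the turn about the tool's z normalised to -1 to 1, where 1 is 0.08 rad. A call has 1 to 10 rows; each row shifts and turns the commanded pose from where the row before left it, along the tool's axes as they then stand; what a row does not reach is not made up. A row lasts 1/10 s, in which the tool goes at most 50 mm and 8.59 degrees, less where a joint would pass 70% of its speed; a pose out of reach is approached as far as the arm can. A call with a number of a shift or a turn outside -1 to 1 is refused whole. A call with a gripper value outside its range is refused whole. "grip" is the finger opening in mm, from 0 to 87, set as the call begins (left out, the last holds). The fingers move at their own pace and stop on an object; the grip force is fixed at half the most. Time passes only in rows, so rows that do not move let the fingers close. It gives the time, the measured TCP pose, the force, the opening and the grip force at its end, in the units of the state.
- sense(): the state, without advancing time (a new reading comes with each control period).
- eyes.capture(name): name is "side" or "top" or "wrist"; returns the picture (384x512x3 uint8, blue, green, red); there is no depth.
- eyes.get_calibration(name): a dict with "camera_matrix" (3x3 intrinsics, pixels), "R" (3x3) and "t" (3): a world point X has camera coordinates R X + t; the wrist camera has in their place "T_tool_cam" (4x4, takes a point from camera to tool coordinates, whose origin is the TCP and whose axes are the flange's). Camera axes: x right, y down, z forward; pixel columns grow to the right and rows downward; lengths in m; the calibration is good to about 2 mm. A picture is of the moment at which its call begins: read the wrist's pose just before it. get_calibration takes no time and is no camera call.
- r.finish_job(): hands the job in; it is judged then, once.
Trained networks look in the newest picture that a camera, given by its name, has taken for a name from the list of things; names that differ only in an ending like _2 or _b are one class to them, and where a whole thing is asked for, a point or a joint stands for the part that bears it (a point fixed in the world has none). Each returns a list of dicts, best first, with "conf" (0 to 1); they miss things now and then, are a little off and sometimes report something else, mostly with a low value. They report only what shows in the picture. A call takes as long as a camera call. They do not tell look-alikes from the thing itself.
- eyes.spot_in(camera, name): "centre" ([x, y, z] in m, in world coordinates, good to about 4 mm: the middle of the surface that is visible of it).
- eyes.outline_of(camera, name): "mask" (384x512 bool, what is visible of it).
The state is a dict: "time_s": time; "joints": joint angles; "joint_velocities": joint speeds; "effort": joint torques, N m; "tcp_pos": TCP position; "ee_rot": TCP orientation; "wrist_force": force on the tool from outside, world axes, zero at the start; "moment": the same for the moment, N m; "gripper_width": opening from 0.0 (shut) to 1.0 (fully open); "gripper_force": force on a finger pad.
Only numpy, scipy, OpenCV 4.12 (cv2) and the standard library are available. Lean on these libraries where they do the work, as an engineer would, in place of code of your own. Each camera call takes 0.05 s, during which the arm holds its last target. There are 200 camera calls.

## Working session

There is one attempt and no reset: what is moved stays moved. The work goes in short steps, Python scripts to look and compute and a tool call to move; the robot and the scene stay as the last step left them, time stands still between calls to the robot, and variables do not carry over. Pictures are saved under pics/ and viewed, at most 10 in all, crops included, and the job is handed in when it is done.

Besides the shell and the picture viewer there is one more tool, called by a JSON object that holds its "op" and its "data", one argument or row to a line. jog_arm: Moves the arm, as the interface text tells. Its arguments: {"type":"object","properties":{"increments":{"type":"array"},"grip":{"type":"number"}},"required":["increments"]}

```bash
mkdir -p pics; ls; cat > h.py <<'E'
import numpy as np, cv2
from station import sense, eyes, r
def scan(cam, names):
    for n in names:
        for d in eyes.spot_in(cam,n)[:6]:
            print(cam,n,np.round(d["centre"],4),round(d["conf"],2))
def proj(cam,X):
    c=eyes.get_calibration(cam); p=c["camera_matrix"]@(np.array(c["R"])@np.array(X)+np.array(c["t"])); return np.round(p[:2]/p[2])
E
python3 - <<'E'
from h import *
s=sense(); print(s["time_s"],np.round(s["tcp_pos"],4),np.round(s["ee_rot"],3).tolist(),s["gripper_width"])
print(np.round(eyes.get_calibration("wrist")["T_tool_cam"],3).tolist(), r.tcp_to_grasp)
ims=[eyes.capture(c) for c in("top","side")]
for c,i in zip(("top","side"),ims): cv2.imwrite(f"pics/{c}0.png",i)
cv2.imwrite("pics/both0.png",cv2.resize(np.vstack(ims),(448,600)) if 0 else ims[0])
scan("top",["tea1","lime","chest","lid","board","cup1","cezve","canister","spoon"])
E
```

```text
pics
0.0 [0.2223 0.5839 0.4037] [[0.934, -0.356, -0.001], [-0.356, -0.934, -0.002], [0.0, 0.002, -1.0]] 1.000660643542334
[[0.0, -0.964, -0.267, 0.072], [1.0, 0.0, 0.0, -0.001], [-0.0, -0.267, 0.964, 0.021], [0.0, 0.0, 0.0, 1.0]] 0.1635
top tea1 [0.5125 0.2125 0.0445] 0.63
top tea1 [0.5465 0.3115 0.0426] 0.63
top tea1 [0.504  0.421  0.0276] 0.59
top tea1 [0.5123 0.1034 0.0341] 0.58
top tea1 [0.5792 0.2451 0.0427] 0.43
top tea1 [ 0.6836 -0.1415  0.1048] 0.43
top lime [ 0.6837 -0.1451  0.1054] 0.65
top chest [ 0.656  -0.1453  0.0553] 0.64
top lid [ 0.6845 -0.1428  0.1042] 0.56
top board [0.5321 0.2605 0.0183] 0.56
top board [ 0.6843 -0.1449  0.1032] 0.49
top cup1 [0.6965 0.4186 0.0222] 0.94
top cup1 [0.7548 0.2433 0.0241] 0.57
top cezve [0.7426 0.1123 0.0333] 0.74
top canister [ 0.5775 -0.5071  0.132 ] 0.73
top spoon [ 0.6596 -0.1461  0.0572] 0.61
top spoon [0.4605 0.0042 0.0152] 0.54
```

View pics/top0.png

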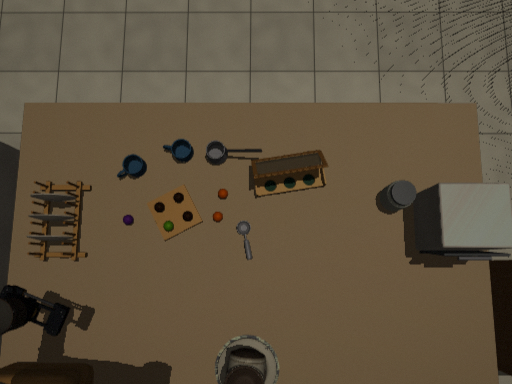

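View pics/side0.png

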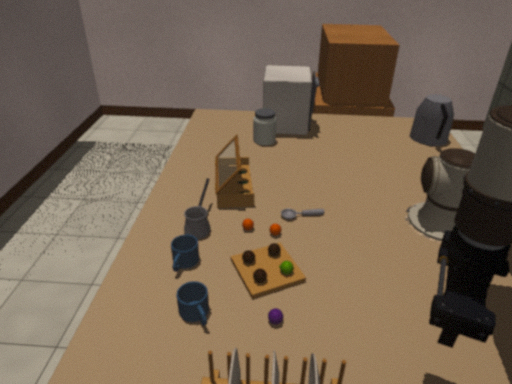

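The top view shows brown balls at about (159,207), (178,198) and (188,216), the lime at (168,226), and the chest at (288,173) with its hinge side away from the robot. Look-alikes to leave alone: two orange balls at (223,194) and (217,216), and a purple one at (128,220). The side view agrees: browns at (249,257), (274,250), (260,276), lime at (287,268), lid open.

{"op": "jog_arm", "data": {
  "increments": [
    [1,0.47,0,0],
    [1,0.47,0,0],
    [1,0.47,0,0],
    [1,0.47,0,0],
    [1,0.47,0,0],
    [1,0.47,0,0],
    [1,0.47,0,0],
    [1,0.47,0,0],
    [1,0.47,0,0],
    [1,0.47,0,0]
  ],
  "grip": 64
}}

```text
time_s: 1.55
tcp_pos: [0.377, 0.4228, 0.4051]
ee_rot: [[0.934, -0.357, 0.0], [-0.357, -0.934, 0.0], [0.0, -0.0, -1.0]]
wrist_force: [-0.5, -0.1, 0.5]
gripper_width: 0.738
gripper_force: 0.0
```

{"op": "jog_arm", "data": {
  "increments": [
    [1,0.47,0,0],
    [1,0.47,0,0],
    [1,0.47,0,0],
    [1,0.47,0,0],
    [1,0.47,0,0],
    [1,0.47,0,0],
    [1,0.47,0,0],
    [1,0.47,0,0],
    [1,0.47,0,0],
    [0,0,0,0]
  ]
}}

```text
time_s: 2.55
tcp_pos: [0.5153, 0.2788, 0.4049]
ee_rot: [[0.933, -0.36, 0.0], [-0.36, -0.933, -0.0], [0.0, 0.0, -1.0]]
wrist_force: [-0.1, 0.1, -0.0]
gripper_width: 0.735
gripper_force: 0.0
```

{"op": "jog_arm", "data": {
  "increments": [
    [0,0,0,-1],
    [0,0,0,-1],
    [0,0,0,-1],
    [0,0,0,-1],
    [0,0,0,-1],
    [0,0,0,-1],
    [0,0,0,0]
  ]
}}

```text
time_s: 3.25
tcp_pos: [0.5136, 0.2813, 0.405]
ee_rot: [[0.993, 0.115, 0.0], [0.115, -0.993, 0.0], [0.0, -0.0, -1.0]]
wrist_force: [-0.3, -0.5, 0.4]
gripper_width: 0.734
gripper_force: 0.0
```

```bash
cat >> h.py <<'E'
def wcam(s):
    T=np.eye(4);T[:3,:3]=s["ee_rot"];T[:3,3]=s["tcp_pos"]
    c=eyes.get_calibration("wrist"); return T@np.array(c["T_tool_cam"]), np.array(c["camera_matrix"])
def ray(TC,K,uv,z):
    d=TC[:3,:3]@np.linalg.solve(K,[uv[0],uv[1],1]); o=TC[:3,3]; return o+d*(z-o[2])/d[2]
def wproj(TC,K,X):
    p=K@(TC[:3,:3].T@(np.array(X)-TC[:3,3])); return p[:2]/p[2]
def wrist(name):
    s=sense(); TC,K=wcam(s); im=eyes.capture("wrist"); cv2.imwrite(f"pics/{name}.png",im)
    np.savez(f"pics/{name}.npz",TC=TC,K=K)
    print("t",s["time_s"],"tcp",np.round(s["tcp_pos"],4),"yaw",round(float(np.degrees(np.arctan2(s["ee_rot"][1][0],s["ee_rot"][0][0]))),2),"w",round(s["gripper_width"]*87,1),np.round(s["joints"],1)); return s,TC,K,im
E
python3 - <<'E'
from h import *
s,TC,K,im=wrist("w1"); print(K.tolist())
scan("wrist",["tea1","lime"])
E
```

```text
t 3.25 tcp [0.5136 0.2813 0.405 ] yaw 6.63 w 63.9 [ 44.5  18.2  -5.3  -0.  -66.5  52.1]
[[335.1064772619617, 0.0, 258.5650160732085], [0.0, 335.1064772619617, 187.53990369944947], [0.0, 0.0, 1.0]]
wrist tea1 [0.5461 0.3122 0.0453] 0.83
wrist tea1 [0.5242 0.2171 0.0426] 0.58
wrist tea1 [0.507  0.4188 0.0343] 0.58
wrist tea1 [0.581  0.2468 0.0495] 0.57
wrist tea1 [0.5186 0.1101 0.0267] 0.57
wrist lime [0.4891 0.2774 0.0421] 0.87
```

View pics/w1.png

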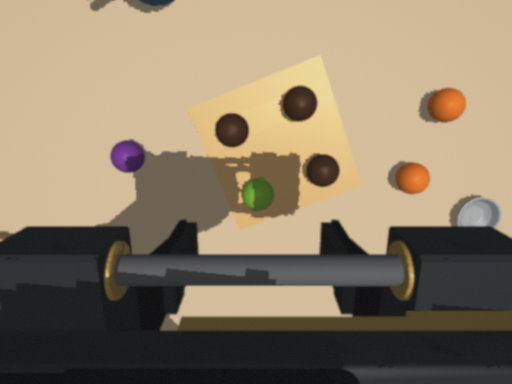

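The wrist view shows browns at (232,130), (299,103) and (322,170), and the lime at (258,194). The purple ball (128,156) and the oranges (447,104) and (412,178) are off the board. The three browns match the description.

```bash
cat >> h.py <<'E'
def balls(im,TC,K,seeds,z=0.031):
    out=[]
    for (u,v) in seeds:
        x0,y0=int(u)-26,int(v)-26; c=im[y0:y0+52,x0:x0+52]
        m=(c.max(2)<75).astype(np.uint8) if 1 else 0
        n,l,st,ce=cv2.connectedComponentsWithStats(m); k=l[26,26]
        uv=ce[k]+[x0,y0]; out.append(ray(TC,K,uv,z)); print(np.round(uv,1),"area",st[k,4],"->",np.round(out[-1],4))
    return out
E
python3 - <<'E'
from h import *
im=cv2.imread("pics/w1.png"); d=np.load("pics/w1.npz"); TC,K=d["TC"],d["K"]
P=balls(im,TC,K,[(232,130),(299,103),(322,170)])
L=ray(TC,K,(258,194),.031); print("lime",L)
for a,b in((0,1),(1,2),(0,2)): print(np.linalg.norm(P[a]-P[b]))
print([np.linalg.norm(p-L) for p in P])
cv2.imwrite("pics/w1c.png",cv2.resize(im[60:230,180:380],None,fx=3,fy=3,interpolation=cv2.INTER_CUBIC))
E
```

```text
[231.5 129.4] area 2027 -> [0.5481 0.3152 0.031 ]
[298.5 102.1] area 1952 -> [0.5834 0.2498 0.031 ]
[321.5 169.4] area 2045 -> [0.5168 0.2148 0.031 ]
lime [0.48134399 0.2796125  0.031     ]
0.07434902068781735
0.07524345930947593
0.10514230346087348
[np.float64(0.07559450359603595), np.float64(0.10632676502534097), np.float64(0.07386986904365928)]
```

View pics/w1c.png

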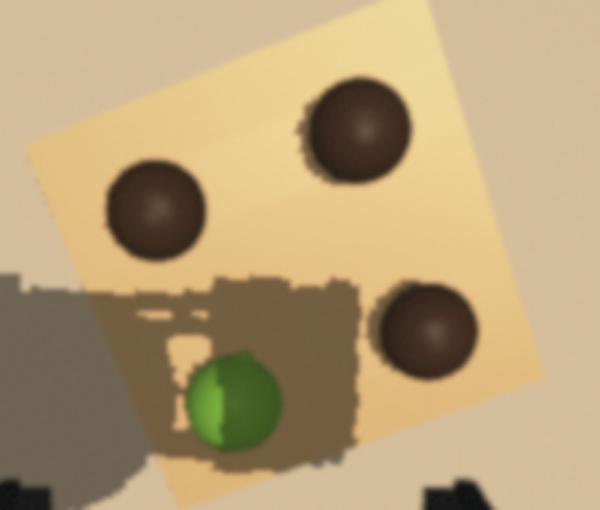

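```bash
cat >> h.py <<'E'
def go(target, lead=0.0, yaw=None):
    """units (20 mm) along tool axes to bring grasp point to target (3), ball `lead` ahead along tool x"""
    s=sense(); R=np.array(s["ee_rot"]); g=np.array(s["tcp_pos"])+R[:,2]*r.tcp_to_grasp
    print("grasp",np.round(g,4),"units",np.round((R.T@(np.array(target)-g)-[lead,0,0])/.02,2),"t",s["time_s"])
E
python3 - <<'E'
from h import *
im=cv2.imread("pics/w1.png"); d=np.load("pics/w1.npz"); TC,K=d["TC"],d["K"]
for uv in((232.3,130.3),(300.3,103.7),(323,170.3)):
    p=ray(TC,K,uv,.031); print(p.round(4)); p[2]=.041; go(p,.006)
E
```

```text
[0.5472 0.3143 0.031 ]
grasp [0.5138 0.2816 0.2414] units [ 1.54 -1.43 10.02] t 3.4
[0.5821 0.2477 0.031 ]
grasp [0.5138 0.2816 0.2414] units [ 2.9   2.07 10.02] t 3.4
[0.5159 0.213  0.031 ]
grasp [0.5138 0.2816 0.2414] units [-0.59  3.42 10.02] t 3.4
```

{"op": "jog_arm", "data": {
  "increments": [
    [-0.15,0.86,0,0],
    [-0.15,0.86,0.5,0],
    [-0.15,0.85,1,0],
    [-0.14,0.85,1,0],
    [0,0,1,0],
    [0,0,1,0],
    [0,0,1,0],
    [0,0,0.5,0],
    [0,0,0,0],
    [0,0,0,0]
  ]
}}

```text
time_s: 4.4
tcp_pos: [0.5104, 0.2126, 0.2855]
ee_rot: [[0.993, 0.116, 0.001], [0.116, -0.993, 0.0], [0.001, -0.0, -1.0]]
wrist_force: [0.1, 1.4, 1.2]
gripper_width: 0.736
gripper_force: 0.0
```

```bash
python3 - <<'E'
from h import *
s,TC,K,im=wrist("w2"); go([.5159,.213,.041],.006)
g=np.array(s["tcp_pos"])+np.array(s["ee_rot"])[:,2]*r.tcp_to_grasp
print("ball should be at",wproj(TC,K,[.5159,.213,.031]), "grasp pt",wproj(TC,K,g))
E
```

```text
t 4.4 tcp [0.5104 0.2126 0.2855] yaw 6.66 w 64.0 [ 39.4  21.8 -19.    0.  -49.2  57.2]
grasp [0.5108 0.2129 0.1223] units [-0.05  0.03  4.07] t 4.45
ball should be at [260.9350565  191.48885064] grasp pt [261.59656666 256.06771013]
```

View pics/w2.png

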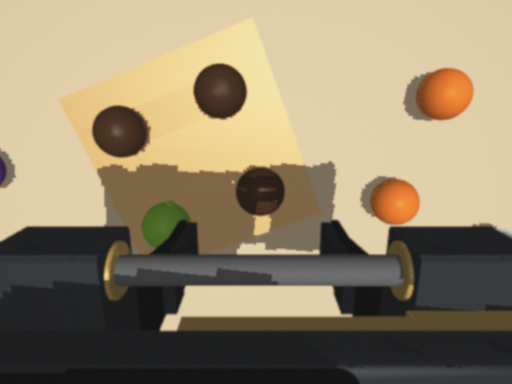

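The ball is at (261,191), exactly where predicted, so I lower and grip.

{"op": "jog_arm", "data": {
  "increments": [
    [0,0,1,0],
    [0,0,1,0],
    [0,0,1,0],
    [0,0,0.7,0],
    [0,0,0.35,0],
    [0,0,0,0]
  ]
}}

```text
time_s: 5.05
tcp_pos: [0.5102, 0.2128, 0.2037]
ee_rot: [[0.993, 0.116, -0.0], [0.116, -0.993, -0.0], [-0.0, 0.0, -1.0]]
wrist_force: [-0.2, -0.8, 0.2]
gripper_width: 0.738
gripper_force: 0.0
```

{"op": "jog_arm", "data": {
  "increments": [
    [0,0,0,0],
    [0,0,0,0],
    [0,0,0,0],
    [0,0,0,0],
    [0,0,0,0]
  ],
  "grip": 20
}}

```text
time_s: 5.55
tcp_pos: [0.5102, 0.2127, 0.2041]
ee_rot: [[0.993, 0.116, 0.001], [0.116, -0.993, 0.0], [0.001, -0.0, -1.0]]
wrist_force: [-0.2, 0.3, 0.3]
gripper_width: 0.395
gripper_force: 30.0
```

{"op": "jog_arm", "data": {
  "increments": [
    [0,0,-0.3,0],
    [0,0,-1,0],
    [0,0,-1,0],
    [0,0,-1,0],
    [0,0,-1,0],
    [0,0,-1,0],
    [0,0,-1,0],
    [0,0,-1,0],
    [0,0,-0.7,0],
    [0,0,0,0]
  ]
}}

```text
time_s: 6.55
tcp_pos: [0.5104, 0.2128, 0.3664]
ee_rot: [[0.993, 0.116, 0.004], [0.116, -0.993, 0.003], [0.005, -0.002, -1.0]]
wrist_force: [0.1, -0.4, 0.1]
gripper_width: 0.397
gripper_force: 30.0
```

{"op": "jog_arm", "data": {
  "increments": [
    [-0.05,1,-0.2,0],
    [-0.05,1,-0.2,0],
    [-0.05,1,-0.2,0],
    [-0.05,1,-0.2,0],
    [-0.05,1,-0.2,0],
    [-0.05,1,-0.2,0],
    [-0.05,1,-0.2,0],
    [-0.05,1,-0.2,0],
    [-0.05,1,-0.2,0],
    [-0.05,1,-0.2,0]
  ]
}}

```text
time_s: 7.55
tcp_pos: [0.5231, 0.012, 0.4029]
ee_rot: [[0.993, 0.116, -0.002], [0.116, -0.993, -0.0], [-0.002, -0.0, -1.0]]
wrist_force: [-0.2, 0.6, 0.3]
gripper_width: 0.395
gripper_force: 30.0
```

{"op": "jog_arm", "data": {
  "increments": [
    [-0.05,1,0,0],
    [-0.05,1,0,0],
    [-0.05,1,0,0],
    [-0.05,1,0,0],
    [-0.05,1,0,0],
    [-0.05,1,0,0],
    [-0.05,1,0,0],
    [0,0.5,0,0],
    [0,0,0,0],
    [0,0,0,0]
  ]
}}

```text
time_s: 8.55
tcp_pos: [0.5337, -0.1367, 0.4033]
ee_rot: [[0.993, 0.116, -0.001], [0.116, -0.993, 0.0], [-0.001, -0.0, -1.0]]
wrist_force: [-0.3, -0.7, -0.0]
gripper_width: 0.398
gripper_force: 30.0
```

```bash
python3 - <<'E'
from h import *
s,TC,K,im=wrist("w3")
scan("wrist",["chest","lid"])
c=eyes.outline_of("wrist","chest")
g=np.array(s["tcp_pos"])+np.array(s["ee_rot"])[:,2]*r.tcp_to_grasp
print("grasp pt",g,wproj(TC,K,g))
cv2.imwrite("pics/w3b.png",cv2.resize(im,(800,600),interpolation=cv2.INTER_CUBIC))
E
```

```text
t 8.55 tcp [ 0.5337 -0.1367  0.4033] yaw 6.64 w 34.7 [  2.5  14.9 -10.2  -0.  -65.   94.2]
wrist chest [ 0.6473 -0.1421  0.0223] 0.74
wrist lid [ 0.6581 -0.1234  0.135 ] 0.81
grasp pt [ 0.53359766 -0.13664408  0.23976721] [261.59625826 256.06974743]
```

View pics/w3b.png

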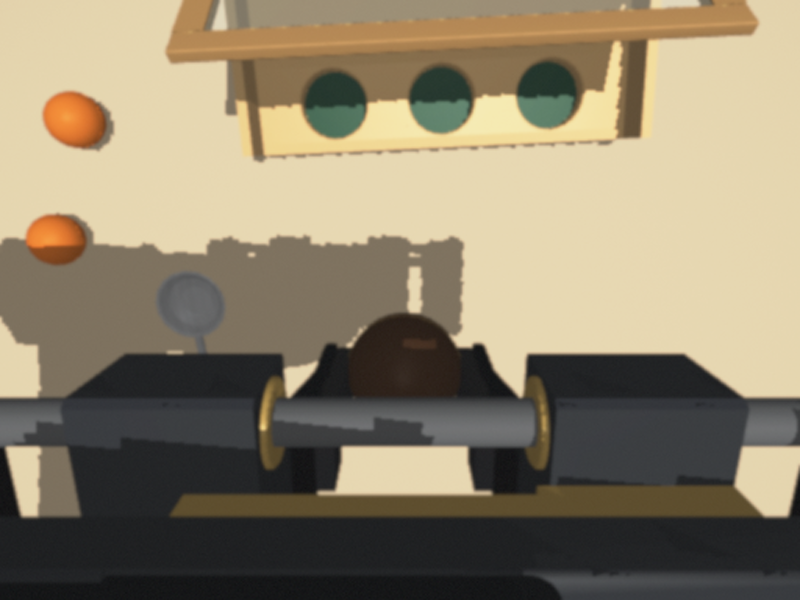

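Wells at (336,104), (441,98), (548,94) in the 800-px view are fully visible in front of the lid bar. The ball is held at (404,370).

```bash
python3 - <<'E'
from h import *
im=cv2.imread("pics/w3.png"); d=np.load("pics/w3.npz"); TC,K=d["TC"],d["K"]
k=1/1.5625
W=[ray(TC,K,(u*k,v*k),.022) for u,v in((336,104),(441,98),(548,94))]
for w in W: print("well",w.round(4))
y=W[0]-W[2]; print("span",np.linalg.norm(y)," yaw",np.degrees(np.arctan2(-y[0],y[1])))
F=[ray(TC,K,(u*k,v*k),.022) for u,v in((262,159),(612,144))]; print("front corners of plate",np.round(F,4))
E=[ray(TC,K,(u*k,v*k),.142) for u,v in((168,61),(757,33))]; e=E[0]-E[1]; print("lid edge",np.round(E,4),np.linalg.norm(e),np.degrees(np.arctan2(-e[0],e[1])))
a=np.arctan2(-y[0],y[1]); xa=np.array([np.cos(a),np.sin(a),0]);c=np.mean(W,0)
print("edge ahead of wells", [(q-c)@xa for q in E],"front", [(q-c)@xa for q in F])
R=np.array([[.993,.116,0],[.116,-.993,0],[0,0,-1]]);g=np.array([.5336,-.13664,.23977])
for ox,dz in((.006,.01),(.006,.008),(.008,.009),(.01,.01),(.012,.01)): print(ox,dz,wproj(TC,K,g+R@[ox,0,dz])/k)
E
```

```text
well [ 0.6279 -0.0797  0.022 ]
well [ 0.6395 -0.1469  0.022 ]
well [ 0.6499 -0.2153  0.022 ]
span 0.13737726753960697  yaw 9.192042694664893
front corners of plate [[ 0.5877 -0.0334  0.022 ]
 [ 0.6242 -0.2633  0.022 ]]
lid edge [[ 0.6295 -0.0231  0.142 ]
 [ 0.669  -0.2683  0.142 ]] 0.248314666659049 9.149028481108111
edge ahead of wells [np.float64(0.010396255158097946), np.float64(0.010209835509244237)] front [np.float64(-0.03255106576562209), np.float64(-0.033246667416825866)]
0.006 0.01 [408.50745096 368.08494054]
0.006 0.008 [408.55858127 370.68812013]
0.008 0.009 [408.5461881  363.46319228]
0.01 0.01 [408.53385968 356.27601338]
0.012 0.01 [408.54719365 350.31359641]
```

```bash
cat >> h.py <<'E'
XA=np.array([.9872,.1593,0]); YA=np.array([-.1593,.9872,0]); C=np.array([.6376,-.1475,0])
def well(i,off,z): return C+(1-i)*.07*YA+off*XA+[0,0,z]
def yawu():
    R=np.array(sense()["ee_rot"]); a=np.arctan2(R[1,0],R[0,0]); print("turn units",round((a-np.arctan2(.1593,.9872))/.08,2))
E
python3 - <<'E'
from h import *
yawu(); go(well(1,-.045,.056))
E
```

```text
turn units -0.53
grasp [ 0.5338 -0.1362  0.2403] units [2.84 1.26 9.22] t 8.75
```

{"op": "jog_arm", "data": {
  "increments": [
    [0,0,0,-0.55],
    [0,0,0,0]
  ]
}}

```text
time_s: 8.95
tcp_pos: [0.5339, -0.1364, 0.4039]
ee_rot: [[0.987, 0.16, 0.0], [0.16, -0.987, 0.0], [0.0, -0.0, -1.0]]
wrist_force: [0.1, -0.4, 0.5]
gripper_width: 0.398
gripper_force: 30.0
```

```bash
python3 - <<'E'
from h import *
yawu(); go(well(1,-.045,.056))
E
```

```text
turn units 0.01
grasp [ 0.5339 -0.1364  0.2404] units [2.78 1.38 9.22] t 8.95
```

{"op": "jog_arm", "data": {
  "increments": [
    [0.9,0.46,0,0],
    [0.9,0.46,0.8,0],
    [0.9,0.46,1,0],
    [0.08,0,1,0],
    [0,0,1,0],
    [0,0,1,0],
    [0,0,1,0],
    [0,0,1,0],
    [0,0,1,0],
    [0,0,0,0]
  ]
}}

```text
time_s: 9.95
tcp_pos: [0.5921, -0.1549, 0.2448]
ee_rot: [[0.987, 0.159, -0.007], [0.159, -0.987, 0.001], [-0.006, -0.002, -1.0]]
wrist_force: [-0.9, -0.1, -0.5]
gripper_width: 0.397
gripper_force: 30.0
```

{"op": "jog_arm", "data": {
  "increments": [
    [0,0,0.9,0],
    [0,0,0.5,0],
    [0,0,0,0],
    [0,0,0,0]
  ]
}}

```text
time_s: 10.35
tcp_pos: [0.5935, -0.1553, 0.2204]
ee_rot: [[0.987, 0.16, 0.001], [0.16, -0.987, -0.0], [0.001, 0.0, -1.0]]
wrist_force: [0.2, -0.4, 0.4]
gripper_width: 0.395
gripper_force: 30.0
```

```bash
python3 - <<'E'
from h import *
yawu(); go(well(1,-.027,.049)); s,TC,K,im=wrist("w4")
ims=eyes.capture("side")
cv2.imwrite("pics/c4.png",np.vstack([im[:384,100:420],cv2.resize(ims[110:230,180:340],(320,240))]).astype(np.uint8)[:600])
E
```

```text
turn units 0.01
grasp [ 0.5936 -0.1553  0.0569] units [ 0.88 -0.04  0.4 ] t 10.35
t 10.35 tcp [ 0.5935 -0.1553  0.2204] yaw 9.19 w 34.3 [  0.4  31.4 -13.7   0.  -44.9  98.7]
```

View pics/c4.png

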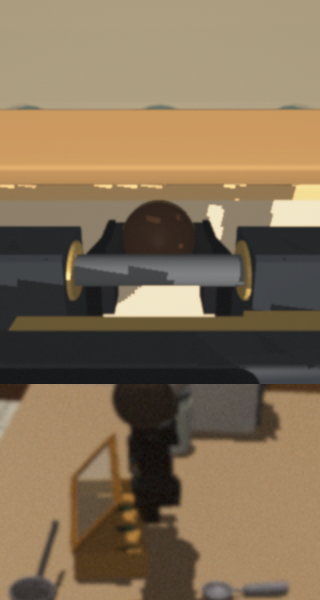

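The wrist view shows the ball held at (158,225) of the crop, just short of the lid bar. The side crop shows the gripper standing clear in front of the lid.

{"op": "jog_arm", "data": {
  "increments": [
    [0.3,-0.02,0,0],
    [0.3,-0.02,0,0],
    [0.28,0,0,0],
    [0,0,0.15,0],
    [0,0,0.1,0],
    [0,0,0,0],
    [0,0,0,0]
  ]
}}

```text
time_s: 11.15
tcp_pos: [0.6102, -0.1518, 0.2145]
ee_rot: [[0.987, 0.159, -0.001], [0.159, -0.987, -0.0], [-0.001, -0.0, -1.0]]
wrist_force: [-0.4, -0.7, -0.1]
gripper_width: 0.396
gripper_force: 30.0
```

{"op": "jog_arm", "data": {
  "increments": [
    [0,0,0.1,0],
    [0,0,0,0]
  ]
}}

```text
time_s: 11.35
tcp_pos: [0.6105, -0.1518, 0.2131]
ee_rot: [[0.987, 0.16, 0.001], [0.16, -0.987, -0.0], [0.001, 0.0, -1.0]]
wrist_force: [-0.3, -0.0, 2.0]
gripper_width: 0.394
gripper_force: 30.0
```

{"op": "jog_arm", "data": {
  "increments": [
    [0,0,0.1,0],
    [0,0,0,0]
  ]
}}

```text
time_s: 11.55
tcp_pos: [0.6108, -0.1517, 0.2128]
ee_rot: [[0.987, 0.16, 0.002], [0.16, -0.987, -0.001], [0.002, 0.001, -1.0]]
wrist_force: [-2.2, 1.0, 8.4]
gripper_width: 0.395
gripper_force: 30.0
```

{"op": "jog_arm", "data": {
  "increments": [
    [0,0,-0.08,0],
    [0,0,0,0]
  ]
}}

```text
time_s: 11.75
tcp_pos: [0.6105, -0.1517, 0.213]
ee_rot: [[0.987, 0.16, 0.001], [0.16, -0.987, -0.0], [0.001, 0.0, -1.0]]
wrist_force: [0.0, 0.8, 4.4]
gripper_width: 0.396
gripper_force: 30.0
```

{"op": "jog_arm", "data": {
  "increments": [
    [0,0,0,0],
    [0,0,0,0],
    [0,0,0,0]
  ],
  "grip": 50
}}

```text
time_s: 12.05
tcp_pos: [0.6101, -0.1518, 0.2117]
ee_rot: [[0.987, 0.159, -0.001], [0.159, -0.987, 0.0], [-0.001, -0.0, -1.0]]
wrist_force: [0.0, 0.2, 0.3]
gripper_width: 0.551
gripper_force: 0.0
```

```bash
cat >> h.py <<'E'
def tea(cams=("side","top")):
    for c in cams:
        im=eyes.capture(c); scan(c,["tea1"]); cv2.imwrite(f"pics/z_{c}_{round(sense()['time_s']*100)}.png",im)
E
python3 - <<'E'
from h import *
s,TC,K,im=wrist("w5"); print([ (wproj(TC,K,well(1,o,z))).round() for o,z in((-.021,.04),(0,.028))])
scan("wrist",["tea1"])
cv2.imwrite("pics/w5c.png",im[150:300,130:390])
E
```

```text
t 12.05 tcp [ 0.6101 -0.1518  0.2117] yaw 9.17 w 47.9 [  0.8  33.2 -11.7  -0.  -45.2  98.4]
[array([262., 235.]), array([262., 187.])]
```

View pics/w5c.png

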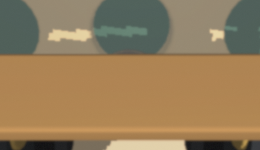

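The well1 circle at crop (132,25) is still empty, and only the top of the ball shows at (132,53), so the ball is on the rim behind the bar. I retreat, narrow the fingers and nudge it in.

{"op": "jog_arm", "data": {
  "increments": [
    [-0.4,0,0,0],
    [-0.6,0,0,0],
    [0,0,0,0]
  ]
}}

```text
time_s: 12.45
tcp_pos: [0.5886, -0.1552, 0.2121]
ee_rot: [[0.987, 0.159, -0.003], [0.159, -0.987, 0.0], [-0.002, -0.001, -1.0]]
wrist_force: [-0.5, -0.8, 0.1]
gripper_width: 0.574
gripper_force: 0.0
```

{"op": "jog_arm", "data": {
  "increments": [
    [0,0,0,0],
    [0,0,0,0],
    [0,0,0,0],
    [0,0,0,0]
  ],
  "grip": 20
}}

```text
time_s: 12.85
tcp_pos: [0.5908, -0.1549, 0.2123]
ee_rot: [[0.987, 0.16, 0.0], [0.16, -0.987, -0.0], [0.0, 0.0, -1.0]]
wrist_force: [0.4, 1.0, -0.7]
gripper_width: 0.303
gripper_force: 0.0
```

{"op": "jog_arm", "data": {
  "increments": [
    [0.2,0,0,0],
    [0.2,0,0,0],
    [0.2,0,0,0],
    [0.2,0,0,0],
    [0.1,0,0,0],
    [0,0,0,0]
  ]
}}

```text
time_s: 13.45
tcp_pos: [0.6087, -0.152, 0.2122]
ee_rot: [[0.987, 0.16, 0.0], [0.16, -0.987, -0.0], [0.0, 0.0, -1.0]]
wrist_force: [-0.0, 0.3, 1.0]
gripper_width: 0.233
gripper_force: 0.0
```

```bash
python3 - <<'E'
from h import *
s,TC,K,im=wrist("w6"); go(well(1,-.027,.049)); print(wproj(TC,K,well(1,0,.028)).round())
scan("wrist",["tea1"]); tea(["side"])
u,v=wproj(TC,K,well(1,0,.028)).astype(int); print("colour at well1",im[v,u], im[v-10,u])
cv2.imwrite("pics/w6c.png",im[100:300,100:420])
E
```

```text
t 13.45 tcp [ 0.6087 -0.152   0.2122] yaw 9.19 w 20.2 [  0.7  33.  -11.9   0.  -45.1  98.4]
grasp [ 0.6084 -0.152   0.0487] units [ 0.13  0.01 -0.01] t 13.5
[262. 185.]
side tea1 [0.5059 0.4366 0.0263] 0.72
side tea1 [0.582  0.2596 0.0392] 0.67
side tea1 [0.5494 0.3235 0.0416] 0.6
side tea1 [0.6006 0.1021 0.029 ] 0.49
side tea1 [0.7382 0.1252 0.0468] 0.31
colour at well1 [ 94 112 119] [89 96 99]
```

```bash
python3 - <<'E'
from h import *
im=cv2.imread("pics/w6.png"); d=np.load("pics/w6.npz")
for i in (0,1,2):
    u,v=wproj(d["TC"],d["K"],well(i,0,.028)).astype(int); print(i,(u,v),[im[v+k,u].tolist() for k in(-36,-28,-20,-10,0,10,16)])
E
```

```text
0 (np.int64(123), np.int64(184)) [[92, 101, 84], [93, 100, 84], [92, 101, 84], [96, 107, 87], [110, 126, 97], [90, 100, 85], [86, 138, 182]]
1 (np.int64(261), np.int64(184)) [[83, 89, 92], [84, 89, 94], [84, 90, 95], [89, 96, 99], [94, 112, 119], [90, 103, 115], [87, 139, 183]]
2 (np.int64(400), np.int64(184)) [[92, 101, 84], [91, 100, 83], [91, 101, 84], [92, 100, 84], [118, 135, 105], [115, 132, 105], [86, 138, 182]]
```

View pics/w6c.png

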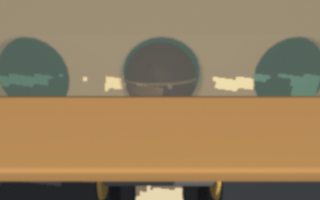

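Well1 now shows a brown ball at (160,70), against green empty wells on either side. On to the next one.

{"op": "jog_arm", "data": {
  "increments": [
    [-0.5,0,0,0],
    [-1,0,0,0],
    [-1,0,-0.5,0],
    [-0.5,0,-1,0],
    [0,-0.5,-1,0],
    [0,-1,-1,0],
    [0,-1,-1,0],
    [0,-1,-1,0],
    [0,-1,-0.5,0],
    [0,-1,0,0]
  ],
  "grip": 62
}}

```text
time_s: 14.65
tcp_pos: [0.531, -0.0525, 0.3343]
ee_rot: [[0.987, 0.16, 0.004], [0.16, -0.987, 0.001], [0.004, 0.0, -1.0]]
wrist_force: [0.7, 0.5, -0.2]
gripper_width: 0.711
gripper_force: 0.0
```

{"op": "jog_arm", "data": {
  "increments": [
    [0,-1,0,0],
    [0,-1,0,0],
    [0,-1,0,0],
    [0,-1,0,0],
    [0,-1,0,0],
    [0,-1,0,0],
    [0,-1,0,0],
    [0,-1,0,0],
    [0,-1,0,0],
    [0,-1,0,0]
  ]
}}

```text
time_s: 15.65
tcp_pos: [0.4987, 0.1446, 0.3323]
ee_rot: [[0.987, 0.159, -0.0], [0.159, -0.987, -0.0], [-0.0, -0.0, -1.0]]
wrist_force: [-0.3, -0.4, -0.2]
gripper_width: 0.716
gripper_force: 0.0
```

```bash
python3 - <<'E'
from h import *
go([.5821,.2477,.041],.007)
E
```

```text
grasp [0.4987 0.1446 0.1688] units [ 4.59 -4.43  6.39] t 15.65
```

{"op": "jog_arm", "data": {
  "increments": [
    [0.92,-0.88,0,0],
    [0.92,-0.88,0,0],
    [0.92,-0.88,0,0],
    [0.92,-0.88,0.4,0],
    [0.9,-0.88,0.8,0],
    [0,0,1,0],
    [0,0,1,0],
    [0,0,0,0],
    [0,0,0,0]
  ]
}}

```text
time_s: 16.55
tcp_pos: [0.5759, 0.2455, 0.2686]
ee_rot: [[0.987, 0.16, -0.0], [0.16, -0.987, -0.001], [-0.0, 0.001, -1.0]]
wrist_force: [0.3, 0.1, 0.9]
gripper_width: 0.714
gripper_force: 0.0
```

```bash
python3 - <<'E'
from h import *
go([.5821,.2477,.041],.007); s,TC,K,im=wrist("w7"); print(wproj(TC,K,[.5821,.2477,.031])); scan("wrist",["tea1"])
m=(im.max(2)<110)&(im[...,2]>im[...,0]+8); m[225:]=0
n,l,st,ce=cv2.connectedComponentsWithStats(m.astype(np.uint8))
for k in range(1,n):
    if st[k,4]>300: print(st[k],ce[k].round(1))
E
```

```text
grasp [0.5759 0.2454 0.1051] units [-0.02 -0.07  3.2 ] t 16.55
t 16.55 tcp [0.5759 0.2455 0.2686] yaw 9.19 w 62.1 [ 37.9  29.1  -9.3   0.  -51.7  61.3]
[258.70459684 196.6111194 ]
wrist tea1 [0.6032 0.0996 0.0269] 0.86
wrist tea1 [0.5517 0.3125 0.0452] 0.7
wrist tea1 [0.7168 0.1331 0.0246] 0.64
wrist tea1 [0.5865 0.2489 0.0466] 0.62
wrist tea1 [0.5237 0.4185 0.0246] 0.52
[ 231  170   54   53 2273] [257.3 195.9]
[128 202  72  23 974] [156.8 215.3]
```

{"op": "jog_arm", "data": {
  "increments": [
    [0,-0.05,1,0],
    [0,0,1,0],
    [0,0,0.8,0],
    [0,0,0.4,0],
    [0,0,0,0]
  ]
}}

```text
time_s: 17.15
tcp_pos: [0.5759, 0.2467, 0.2043]
ee_rot: [[0.987, 0.159, -0.001], [0.159, -0.987, -0.0], [-0.001, 0.0, -1.0]]
wrist_force: [0.2, -0.3, 1.2]
gripper_width: 0.713
gripper_force: 0.0
```

{"op": "jog_arm", "data": {
  "increments": [
    [0,0,0,0],
    [0,0,0,0],
    [0,0,0,0],
    [0,0,0,0],
    [0,0,0,0]
  ],
  "grip": 20
}}

```text
time_s: 17.65
tcp_pos: [0.5761, 0.2469, 0.2048]
ee_rot: [[0.987, 0.16, 0.001], [0.16, -0.987, 0.0], [0.001, -0.0, -1.0]]
wrist_force: [-0.1, -0.1, 1.1]
gripper_width: 0.395
gripper_force: 30.0
```

{"op": "jog_arm", "data": {
  "increments": [
    [0,0,-0.3,0],
    [0,0,-1,0],
    [0,0,-1,0],
    [0,0,-1,0],
    [0,0,-1,0],
    [-0.5,0,-1,0],
    [-1,0.5,-0.7,0],
    [-1,1,-0.3,0],
    [-1,1,0,0],
    [-1,1,0,0]
  ]
}}

```text
time_s: 18.65
tcp_pos: [0.4974, 0.1626, 0.3311]
ee_rot: [[0.987, 0.16, 0.001], [0.16, -0.987, 0.001], [0.001, -0.001, -1.0]]
wrist_force: [0.4, -0.6, -0.4]
gripper_width: 0.398
gripper_force: 30.0
```

{"op": "jog_arm", "data": {
  "increments": [
    [0,1,0,0],
    [0,1,0,0],
    [0,1,0,0],
    [0,1,0,0],
    [0,1,0,0],
    [0,1,0,0],
    [0,1,0,0],
    [0,1,0,0],
    [0,1,0,0],
    [0,1,0,0]
  ]
}}

```text
time_s: 19.65
tcp_pos: [0.5301, -0.0349, 0.3308]
ee_rot: [[0.987, 0.16, 0.0], [0.16, -0.987, 0.0], [0.0, -0.0, -1.0]]
wrist_force: [0.0, 0.2, -0.5]
gripper_width: 0.397
gripper_force: 30.0
```

```bash
python3 - <<'E'
from h import *
go(well(0,-.045,.056)); go(well(2,-.045,.056))
E
```

```text
grasp [ 0.5302 -0.0348  0.1673] units [2.15 2.92 5.57] t 19.65
grasp [ 0.5302 -0.0348  0.1673] units [2.15 9.92 5.57] t 19.65
```

{"op": "jog_arm", "data": {
  "increments": [
    [0.5,0.97,0,0],
    [0.75,0.97,0.3,0],
    [0.75,0.97,0.8,0],
    [0.15,0,1,0],
    [0,0,1,0],
    [0,0,1,0],
    [0,0,1,0],
    [0,0,0.45,0],
    [0,0,0,0],
    [0,0,0,0]
  ]
}}

```text
time_s: 20.65
tcp_pos: [0.5823, -0.0846, 0.2202]
ee_rot: [[0.987, 0.16, 0.001], [0.16, -0.987, -0.0], [0.001, 0.0, -1.0]]
wrist_force: [0.2, -0.1, 0.9]
gripper_width: 0.394
gripper_force: 30.0
```

```bash
python3 - <<'E'
from h import *
go(well(0,-.026,.051))
E
```

```text
grasp [ 0.5826 -0.0846  0.0567] units [0.92 0.04 0.29] t 20.65
```

{"op": "jog_arm", "data": {
  "increments": [
    [0.3,0.04,0,0],
    [0.3,0,0,0],
    [0.28,0,0,0],
    [0,0,0.15,0],
    [0,0,0.14,0],
    [0,0,0,0],
    [0,0,0,0]
  ]
}}

```text
time_s: 21.35
tcp_pos: [0.5995, -0.0825, 0.2137]
ee_rot: [[0.987, 0.16, 0.001], [0.16, -0.987, -0.0], [0.001, 0.0, -1.0]]
wrist_force: [0.4, 0.3, 2.3]
gripper_width: 0.394
gripper_force: 30.0
```

{"op": "jog_arm", "data": {
  "increments": [
    [0,0,0.08,0],
    [0,0,0,0]
  ]
}}

```text
time_s: 21.55
tcp_pos: [0.5998, -0.0825, 0.2135]
ee_rot: [[0.987, 0.16, 0.002], [0.16, -0.987, -0.0], [0.002, 0.001, -1.0]]
wrist_force: [-0.6, 0.8, 8.3]
gripper_width: 0.398
gripper_force: 30.0
```

Contact made. I ease off, release, retreat and nudge as before.

{"op": "jog_arm", "data": {
  "increments": [
    [0,0,-0.06,0],
    [0,0,0,0]
  ]
}}

```text
time_s: 21.75
tcp_pos: [0.5995, -0.0826, 0.2136]
ee_rot: [[0.987, 0.16, 0.001], [0.16, -0.987, 0.0], [0.001, 0.0, -1.0]]
wrist_force: [-0.5, 0.7, 5.2]
gripper_width: 0.393
gripper_force: 30.0
```

{"op": "jog_arm", "data": {
  "increments": [
    [0,0,0,0],
    [0,0,0,0],
    [0,0,0,0]
  ],
  "grip": 50
}}

```text
time_s: 22.05
tcp_pos: [0.599, -0.0827, 0.2124]
ee_rot: [[0.987, 0.159, -0.002], [0.159, -0.987, -0.0], [-0.002, -0.0, -1.0]]
wrist_force: [-0.1, 0.4, 0.7]
gripper_width: 0.546
gripper_force: 0.0
```

{"op": "jog_arm", "data": {
  "increments": [
    [-0.4,0,0,0],
    [-0.6,0,0,0],
    [0,0,0,0]
  ]
}}

```text
time_s: 22.35
tcp_pos: [0.5775, -0.0862, 0.2128]
ee_rot: [[0.987, 0.159, -0.003], [0.159, -0.987, 0.0], [-0.003, -0.001, -1.0]]
wrist_force: [-0.7, -0.3, 0.2]
gripper_width: 0.571
gripper_force: 0.0
```

{"op": "jog_arm", "data": {
  "increments": [
    [0,0,0,0],
    [0,0,0,0],
    [0,0,0,0],
    [0,0,0,0]
  ],
  "grip": 20
}}

```text
time_s: 22.75
tcp_pos: [0.5799, -0.0857, 0.2132]
ee_rot: [[0.987, 0.16, 0.0], [0.16, -0.987, 0.0], [0.0, 0.0, -1.0]]
wrist_force: [-0.4, 0.3, 0.5]
gripper_width: 0.301
gripper_force: 0.0
```

{"op": "jog_arm", "data": {
  "increments": [
    [0.2,0,0,0],
    [0.2,0,0,0],
    [0.2,0,0,0],
    [0.2,0,0,0],
    [0.12,0,0,0],
    [0,0,0,0]
  ]
}}

```text
time_s: 23.35
tcp_pos: [0.5982, -0.0828, 0.2131]
ee_rot: [[0.987, 0.16, 0.0], [0.16, -0.987, -0.0], [0.0, 0.0, -1.0]]
wrist_force: [0.1, 0.5, -0.8]
gripper_width: 0.23
gripper_force: 0.0
```

```bash
cat >> h.py <<'E'
def wells(name):
    s,TC,K,im=wrist(name)
    for i in (0,1,2):
        u,v=wproj(TC,K,well(i,0,.028)).astype(int); print(i,(u,v),[im[v+k,u].tolist() for k in(-20,-10,0,8)])
E
python3 - <<'E'
from h import *
wells("w8"); go(well(0,-.027,.049))
E
```

```text
t 23.35 tcp [ 0.5982 -0.0828  0.2131] yaw 9.19 w 20.0 [  7.5  31.2 -15.4   0.  -43.4  91.7]
0 (np.int64(261), np.int64(185)) [[82, 87, 92], [86, 93, 97], [86, 94, 100], [92, 104, 116]]
1 (np.int64(399), np.int64(185)) [[81, 87, 91], [83, 90, 94], [94, 112, 121], [89, 99, 111]]Traceback (most recent call last):
  File "<stdin>", line 2, in <module>
  File "h.py", line 42, in wells
    u,v=wproj(TC,K,well(i,0,.028)).astype(int); print(i,(u,v),[im[v+k,u].tolist() for k in(-20,-10,0,8)])
                                                               ~~^^^^^^^
IndexError: index 537 is out of bounds for axis 1 with size 512
```

Wells 0 and 1 both read brown (R>G). Now the third ball.

{"op": "jog_arm", "data": {
  "increments": [
    [-0.5,0,0,0],
    [-1,0,0,0],
    [-1,0,-0.5,0],
    [-0.5,0,-1,0],
    [0,-0.5,-1,0],
    [0,-1,-1,0],
    [0,-1,-1,0],
    [0,-1,-1,0],
    [0,-1,-0.5,0],
    [0,-1,0,0]
  ],
  "grip": 62
}}

```text
time_s: 24.4
tcp_pos: [0.5203, 0.0166, 0.3351]
ee_rot: [[0.987, 0.159, 0.004], [0.159, -0.987, 0.001], [0.004, -0.001, -1.0]]
wrist_force: [-0.2, -0.1, -0.2]
gripper_width: 0.71
gripper_force: 0.0
```

{"op": "jog_arm", "data": {
  "increments": [
    [0,-1,0,0],
    [0,-1,0,0],
    [0,-1,0,0],
    [0,-1,0,0],
    [0,-1,0,0],
    [0,-1,0,0],
    [0,-1,0,0],
    [0,-1,0,0],
    [0,-1,0,0],
    [0,-1,0,0]
  ]
}}

```text
time_s: 25.4
tcp_pos: [0.4881, 0.2137, 0.333]
ee_rot: [[0.987, 0.159, -0.001], [0.159, -0.987, -0.0], [-0.001, 0.0, -1.0]]
wrist_force: [-0.1, -1.0, 0.4]
gripper_width: 0.712
gripper_force: 0.0
```

```bash
python3 - <<'E'
from h import *
go([.5472,.3143,.041],.007)
E
```

```text
grasp [0.488  0.2137 0.1695] units [ 3.38 -4.5   6.42] t 25.4
```

{"op": "jog_arm", "data": {
  "increments": [
    [0.68,-0.9,0,0],
    [0.68,-0.9,0,0],
    [0.68,-0.9,0,0],
    [0.68,-0.9,0.4,0],
    [0.66,-0.94,0.8,0],
    [0,0,1,0],
    [0,0,1,0],
    [0,0,0,0],
    [0,0,0,0]
  ]
}}

```text
time_s: 26.3
tcp_pos: [0.5412, 0.3136, 0.2693]
ee_rot: [[0.987, 0.16, -0.0], [0.16, -0.987, -0.001], [-0.0, 0.001, -1.0]]
wrist_force: [0.1, 0.3, 0.9]
gripper_width: 0.712
gripper_force: 0.0
```

```bash
python3 - <<'E'
from h import *
go([.5472,.3143,.041],.007); s,TC,K,im=wrist("w9"); print(wproj(TC,K,[.5472,.3143,.031]))
m=(im.max(2)<110)&(im[...,2]>im[...,0]+8); m[225:]=0
n,l,st,ce=cv2.connectedComponentsWithStats(m.astype(np.uint8))
for k in range(1,n):
    if st[k,4]>300: print(st[k],ce[k].round(1))
E
```

```text
grasp [0.5411 0.3135 0.1058] units [-0.04  0.01  3.24] t 26.3
t 26.3 tcp [0.5412 0.3136 0.2693] yaw 9.19 w 62.0 [ 44.9  29.   -9.3   0.  -51.8  54.3]
[260.83512587 196.82960579]
[ 233  170   55   53 2283] [259.7 196.1]
```

{"op": "jog_arm", "data": {
  "increments": [
    [-0.03,0,1,0],
    [0,0,1,0],
    [0,0,0.8,0],
    [0,0,0.42,0],
    [0,0,0,0]
  ]
}}

```text
time_s: 26.85
tcp_pos: [0.5408, 0.3137, 0.2047]
ee_rot: [[0.987, 0.159, -0.0], [0.159, -0.987, -0.0], [-0.0, 0.0, -1.0]]
wrist_force: [0.7, 0.6, 0.3]
gripper_width: 0.713
gripper_force: 0.0
```

{"op": "jog_arm", "data": {
  "increments": [
    [0,0,0,0],
    [0,0,0,0],
    [0,0,0,0],
    [0,0,0,0],
    [0,0,0,0]
  ],
  "grip": 20
}}

```text
time_s: 27.35
tcp_pos: [0.5409, 0.314, 0.2052]
ee_rot: [[0.987, 0.16, 0.001], [0.16, -0.987, 0.0], [0.001, -0.0, -1.0]]
wrist_force: [-0.5, -0.0, 1.3]
gripper_width: 0.393
gripper_force: 30.0
```

{"op": "jog_arm", "data": {
  "increments": [
    [0,0,-0.3,0],
    [0,0,-1,0],
    [0,0,-1,0],
    [0,0,-1,0],
    [0,0,-1,0],
    [-0.5,0,-1,0],
    [-0.7,0.5,-0.7,0],
    [-0.7,1,-0.3,0],
    [-0.7,1,0,0],
    [-0.7,1,0,0]
  ]
}}

```text
time_s: 28.35
tcp_pos: [0.4862, 0.2335, 0.3314]
ee_rot: [[0.987, 0.16, 0.001], [0.16, -0.987, 0.001], [0.001, -0.001, -1.0]]
wrist_force: [0.7, -0.1, -0.9]
gripper_width: 0.394
gripper_force: 30.0
```

{"op": "jog_arm", "data": {
  "increments": [
    [0,1,0,0],
    [0,1,0,0],
    [0,1,0,0],
    [0,1,0,0],
    [0,1,0,0],
    [0,1,0,0],
    [0,1,0,0],
    [0,1,0,0],
    [0,1,0,0],
    [0,1,0,0]
  ]
}}

```text
time_s: 29.35
tcp_pos: [0.5187, 0.036, 0.3312]
ee_rot: [[0.987, 0.16, 0.0], [0.16, -0.987, 0.0], [0.0, -0.0, -1.0]]
wrist_force: [0.1, 0.3, 0.2]
gripper_width: 0.4
gripper_force: 30.0
```

{"op": "jog_arm", "data": {
  "increments": [
    [0,1,0,0],
    [0,1,0,0],
    [0,1,0,0],
    [0,1,0,0],
    [0,1,0,0],
    [0,1,0,0],
    [0,1,0,0],
    [0,1,0,0],
    [0,1,0,0],
    [0,1,0,0]
  ]
}}

```text
time_s: 30.35
tcp_pos: [0.5506, -0.1614, 0.3311]
ee_rot: [[0.987, 0.16, 0.0], [0.16, -0.987, 0.0], [0.0, -0.0, -1.0]]
wrist_force: [0.9, -0.1, -0.8]
gripper_width: 0.396
gripper_force: 30.0
```

```bash
python3 - <<'E'
from h import *
go(well(2,-.045,.056))
E
```

```text
grasp [ 0.5506 -0.1614  0.1676] units [2.15 3.51 5.58] t 30.35
```

{"op": "jog_arm", "data": {
  "increments": [
    [0.4,0.87,0,0],
    [0.6,0.87,0,0],
    [0.6,0.87,0.8,0],
    [0.55,0.87,0.9,0],
    [0,0,1,0],
    [0,0,1,0],
    [0,0,1,0],
    [0,0,0.85,0],
    [0,0,0,0],
    [0,0,0,0]
  ]
}}

```text
time_s: 31.35
tcp_pos: [0.6044, -0.2225, 0.2201]
ee_rot: [[0.987, 0.16, -0.0], [0.16, -0.987, -0.0], [-0.0, 0.0, -1.0]]
wrist_force: [0.6, 0.2, 0.6]
gripper_width: 0.393
gripper_force: 30.0
```

```bash
python3 - <<'E'
from h import *
go(well(2,-.027,.051))
E
```

```text
grasp [ 0.6044 -0.2226  0.0566] units [0.89 0.06 0.28] t 31.35
```

{"op": "jog_arm", "data": {
  "increments": [
    [0.3,0.05,0,0],
    [0.3,0,0,0],
    [0.28,0,0,0],
    [0,0,0.15,0],
    [0,0,0.14,0],
    [0,0,0,0],
    [0,0,0,0]
  ]
}}

```text
time_s: 32.05
tcp_pos: [0.6218, -0.2205, 0.2142]
ee_rot: [[0.987, 0.16, 0.001], [0.16, -0.987, -0.0], [0.001, 0.0, -1.0]]
wrist_force: [-1.2, -0.4, 1.8]
gripper_width: 0.401
gripper_force: 30.0
```

{"op": "jog_arm", "data": {
  "increments": [
    [0,0,0.04,0],
    [0,0,0,0]
  ]
}}

```text
time_s: 32.25
tcp_pos: [0.6219, -0.2205, 0.214]
ee_rot: [[0.987, 0.16, 0.001], [0.16, -0.987, -0.0], [0.001, 0.0, -1.0]]
wrist_force: [-0.2, 1.8, 4.9]
gripper_width: 0.399
gripper_force: 30.0
```

{"op": "jog_arm", "data": {
  "increments": [
    [0,0,0,0],
    [0,0,0,0],
    [0,0,0,0]
  ],
  "grip": 50
}}

```text
time_s: 32.55
tcp_pos: [0.6213, -0.2207, 0.2124]
ee_rot: [[0.987, 0.159, -0.001], [0.159, -0.987, 0.0], [-0.001, -0.0, -1.0]]
wrist_force: [0.1, -0.2, -0.3]
gripper_width: 0.547
gripper_force: 0.0
```

{"op": "jog_arm", "data": {
  "increments": [
    [-0.4,0,0,0],
    [-0.6,0,0,0],
    [0,0,0,0]
  ]
}}

```text
time_s: 32.85
tcp_pos: [0.6, -0.2241, 0.2128]
ee_rot: [[0.987, 0.158, -0.003], [0.158, -0.987, 0.001], [-0.002, -0.001, -1.0]]
wrist_force: [0.4, 0.3, 0.8]
gripper_width: 0.572
gripper_force: 0.0
```

{"op": "jog_arm", "data": {
  "increments": [
    [0,0,0,0],
    [0,0,0,0],
    [0,0,0,0],
    [0,0,0,0]
  ],
  "grip": 20
}}

```text
time_s: 33.25
tcp_pos: [0.6022, -0.2238, 0.2131]
ee_rot: [[0.987, 0.16, 0.0], [0.16, -0.987, -0.0], [0.0, 0.0, -1.0]]
wrist_force: [1.0, 0.5, -0.2]
gripper_width: 0.299
gripper_force: 0.0
```

{"op": "jog_arm", "data": {
  "increments": [
    [0.2,0,0,0],
    [0.2,0,0,0],
    [0.2,0,0,0],
    [0.2,0,0,0],
    [0.12,0,0,0],
    [0,0,0,0]
  ]
}}

```text
time_s: 33.85
tcp_pos: [0.6205, -0.2207, 0.2131]
ee_rot: [[0.987, 0.16, 0.0], [0.16, -0.987, -0.0], [0.0, 0.0, -1.0]]
wrist_force: [-0.7, 0.3, -0.4]
gripper_width: 0.227
gripper_force: 0.0
```

```bash
sed -i 's/v=wproj(TC,K,well(i,0,.028)).astype(int); print/v=wproj(TC,K,well(i,0,.028)).astype(int)\n        if 0<=u<512: print/' h.py; python3 - <<'E'
from h import *
wells("w10")
E
```

```text
t 33.85 tcp [ 0.6205 -0.2207  0.2131] yaw 9.2 w 19.7 [ -5.5  35.4  -6.9   0.  -47.7 104.7]
1 (np.int64(124), np.int64(185)) [[79, 84, 89], [80, 87, 91], [92, 107, 115], [89, 102, 114]]
2 (np.int64(262), np.int64(185)) [[81, 87, 91], [85, 91, 94], [81, 88, 93], [86, 97, 109]]
```

All wells read brown. I back out and rise for a check from above with the last picture.

{"op": "jog_arm", "data": {
  "increments": [
    [-0.5,0,0,0],
    [-1,-0.5,0,0],
    [-1,-1,-0.5,0],
    [-1,-1,-1,0],
    [-0.5,-1,-1,0],
    [0,0,-1,0],
    [0,0,-1,0],
    [0,0,-1,0],
    [0,0,-1,0],
    [0,0,-1,0]
  ],
  "grip": 0
}}

```text
time_s: 34.9
tcp_pos: [0.5288, -0.1647, 0.364]
ee_rot: [[0.987, 0.159, -0.0], [0.159, -0.987, 0.0], [-0.0, -0.0, -1.0]]
wrist_force: [1.1, 0.6, -0.5]
gripper_width: 0.008
gripper_force: 0.0
```

{"op": "jog_arm", "data": {
  "increments": [
    [0,0,-1,0],
    [0,0,-1,0],
    [0,0,0,0],
    [0,0,0,0]
  ]
}}

```text
time_s: 35.3
tcp_pos: [0.5291, -0.1646, 0.403]
ee_rot: [[0.987, 0.159, 0.0], [0.159, -0.987, 0.001], [0.0, -0.001, -1.0]]
wrist_force: [-0.0, -1.6, -0.0]
gripper_width: 0.004
gripper_force: 0.0
```

```bash
python3 - <<'E'
from h import *
s,TC,K,im=wrist("w11"); scan("wrist",["tea1"])
cv2.imwrite("pics/w11b.png",cv2.resize(im,(800,600),interpolation=cv2.INTER_CUBIC))
print([(wproj(TC,K,well(i,0,.028))*1.5625).round() for i in range(3)])
go(well(1,.040,.21))
th=np.radians(np.linspace(50,-2,21)); px=89-110*np.cos(th)+6*np.sin(th)+9.5; pz=50+110*np.sin(th)+6*np.cos(th)+18.5
print(np.c_[np.degrees(th),px,pz][[0,20]].round(1)); print(np.c_[np.diff(px),-np.diff(pz)].round(1).tolist() and (np.c_[np.diff(px),-np.diff(pz)]/20).round(2).tolist())
E
```

```text
t 35.3 tcp [ 0.5291 -0.1646  0.403 ] yaw 9.15 w 0.4 [ -0.5  15.2  -9.8  -0.  -65.   99.7]
wrist tea1 [ 0.6455 -0.2157  0.0417] 0.93
wrist tea1 [ 0.6427 -0.1474  0.0387] 0.88
wrist tea1 [ 0.6245 -0.0808  0.04  ] 0.81
wrist tea1 [0.601  0.0846 0.0283] 0.73
wrist tea1 [0.519  0.098  0.0261] 0.66
[array([297.,  88.]), array([407.,  88.]), array([518.,  88.])]
grasp [ 0.5289 -0.1645  0.2384] units [7.5  0.03 1.41] t 35.4
[[ 50.   32.4 156.6]
 [ -2.  -11.6  70.7]]
[[-0.2, 0.15], [-0.19, 0.16], [-0.18, 0.17], [-0.17, 0.18], [-0.17, 0.19], [-0.16, 0.19], [-0.15, 0.2], [-0.14, 0.21], [-0.13, 0.21], [-0.12, 0.22], [-0.11, 0.22], [-0.1, 0.23], [-0.09, 0.23], [-0.08, 0.24], [-0.07, 0.24], [-0.06, 0.24], [-0.04, 0.25], [-0.03, 0.25], [-0.02, 0.25], [-0.01, 0.25]]
```

View pics/w11b.png

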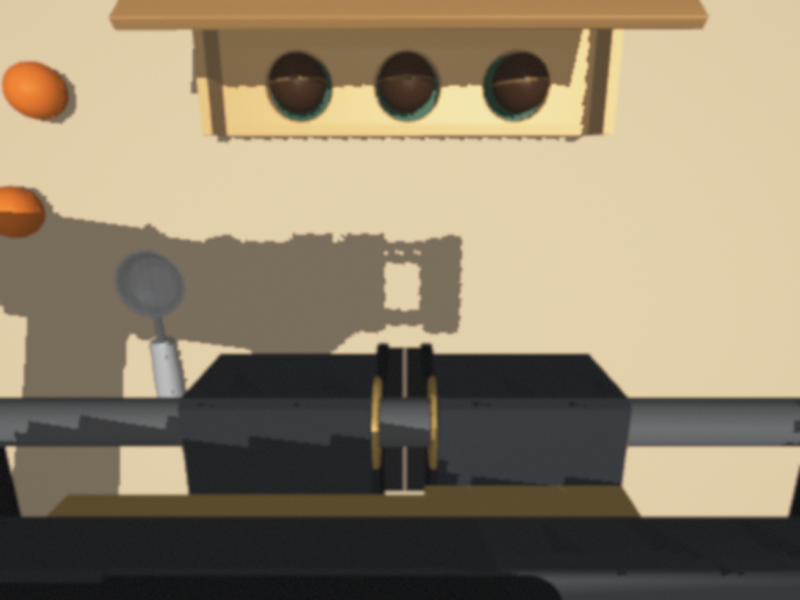

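All three brown balls sit in their wells, at (299,84), (407,82) and (520,82), with the lid still open. Now I close it, starting by moving over and behind the edge.

{"op": "jog_arm", "data": {
  "increments": [
    [1,0,0,0],
    [1,0,0,0],
    [1,0,0,0],
    [1,0,0,0],
    [1,0,0,0],
    [1,0,0,0],
    [1,0.03,0,0],
    [0.7,0,0,0],
    [0,0,0,0],
    [0,0,0,0]
  ]
}}

```text
time_s: 36.4
tcp_pos: [0.6819, -0.1405, 0.4015]
ee_rot: [[0.987, 0.159, -0.003], [0.159, -0.987, 0.0], [-0.003, -0.001, -1.0]]
wrist_force: [0.3, 0.2, 0.4]
gripper_width: 0.004
gripper_force: 0.0
```

{"op": "jog_arm", "data": {
  "increments": [
    [0,0,0.8,0],
    [0,0,0.8,0],
    [0,0,0.8,0],
    [0,0,0.8,0],
    [0,0,0.4,0],
    [0,0,0,0],
    [0,0,0,0]
  ]
}}

```text
time_s: 37.1
tcp_pos: [0.682, -0.1407, 0.3319]
ee_rot: [[0.987, 0.16, 0.001], [0.16, -0.987, -0.0], [0.001, 0.001, -1.0]]
wrist_force: [-0.1, -0.8, 1.1]
gripper_width: 0.0
gripper_force: 0.0
```

```bash
python3 - <<'E'
from h import *
go(well(1,.0324,.1566))
E
```

```text
grasp [ 0.6822 -0.1408  0.1684] units [-0.63 -0.02  0.59] t 37.1
```

Approach to contact, then follow the arc.

{"op": "jog_arm", "data": {
  "increments": [
    [-0.3,0,0.3,0],
    [-0.33,0,0.29,0],
    [0,0,0,0],
    [-0.2,0,0.15,0],
    [-0.19,0,0.16,0],
    [-0.18,0,0.17,0],
    [0,0,0,0]
  ]
}}

```text
time_s: 37.8
tcp_pos: [0.6579, -0.1444, 0.3092]
ee_rot: [[0.987, 0.159, -0.001], [0.159, -0.987, 0.0], [-0.001, -0.0, -1.0]]
wrist_force: [0.2, -0.7, -0.6]
gripper_width: 0.006
gripper_force: 0.3
```

{"op": "jog_arm", "data": {
  "increments": [
    [-0.17,0,0.18,0],
    [-0.17,0,0.19,0],
    [-0.16,0,0.19,0],
    [-0.15,0,0.2,0],
    [-0.14,0,0.21,0],
    [-0.13,0,0.21,0],
    [-0.12,0,0.22,0],
    [0,0,0,0]
  ]
}}

```text
time_s: 38.6
tcp_pos: [0.6372, -0.1478, 0.2807]
ee_rot: [[0.987, 0.159, -0.003], [0.159, -0.987, 0.0], [-0.003, -0.001, -1.0]]
wrist_force: [0.6, -0.9, -0.2]
gripper_width: 0.005
gripper_force: 0.1
```

```bash
python3 - <<'E'
from h import *
for c in("side","top"): im=eyes.capture(c); scan(c,["lid"]); cv2.imwrite(f"pics/l_{c}.png",im)
s,TC,K,im=wrist("w12"); g=np.array(s["tcp_pos"])-[0,0,.1635]; print(s["wrist_force"],"rel",(g-C)@XA,g[2])
# lid bar rows in the wrist picture: brown wood columns left & right
h=cv2.cvtColor(im,cv2.COLOR_BGR2HSV)
for u in (200,320): print(u,[ (v,im[v,u].tolist()) for v in range(60,232,10)])
E
```

```text
side lid [ 0.6793 -0.1096  0.0781] 0.87
side lid [ 0.626  -0.0688  0.0376] 0.38
top lid [ 0.649  -0.0941  0.0888] 0.74
top lid [0.5336 0.2609 0.0128] 0.19
t 38.8 tcp [ 0.6376 -0.1477  0.2815] yaw 9.17 w 0.5 [  1.1  30.7  -4.1  -0.  -55.3  98.1]
[-0.39153123 -0.58806555  0.92077395] rel -1.1092684970349719e-05 0.11799240202912495
200 [(60, [111, 177, 226]), (70, [111, 176, 226]), (80, [108, 172, 222]), (90, [142, 173, 186]), (100, [142, 173, 186]), (110, [142, 171, 186]), (120, [142, 171, 185]), (130, [142, 171, 186]), (140, [145, 171, 188]), (150, [144, 174, 187]), (160, [145, 174, 187]), (170, [147, 174, 189]), (180, [146, 173, 188]), (190, [145, 174, 188]), (200, [147, 174, 191]), (210, [147, 175, 191]), (220, [147, 175, 189]), (230, [41, 40, 38])]
320 [(60, [111, 177, 226]), (70, [111, 177, 226]), (80, [106, 171, 221]), (90, [142, 172, 186]), (100, [142, 173, 186]), (110, [143, 172, 186]), (120, [142, 172, 186]), (130, [142, 171, 188]), (140, [145, 174, 188]), (150, [144, 173, 187]), (160, [144, 174, 186]), (170, [146, 174, 188]), (180, [149, 174, 191]), (190, [147, 176, 190]), (200, [148, 176, 191]), (210, [149, 178, 194]), (220, [150, 178, 192]), (230, [41, 39, 38])]
```

The lid centre dropped from z ≈ 0.104 to about 0.083, so the lid is following. I continue slowly.

{"op": "jog_arm", "data": {
  "increments": [
    [-0.11,0,0.22,0],
    [-0.1,0,0.23,0],
    [-0.09,0,0.23,0],
    [-0.08,0,0.24,0],
    [-0.07,0,0.24,0],
    [-0.06,0,0.24,0],
    [-0.04,0,0.25,0],
    [0,0,0,0]
  ]
}}

```text
time_s: 39.65
tcp_pos: [0.6265, -0.1495, 0.2476]
ee_rot: [[0.987, 0.159, -0.003], [0.159, -0.987, 0.0], [-0.003, -0.001, -1.0]]
wrist_force: [-0.1, 0.9, 0.2]
gripper_width: 0.005
gripper_force: 0.0
```

{"op": "jog_arm", "data": {
  "increments": [
    [-0.03,0,0.2,0],
    [-0.02,0,0.2,0],
    [0,0,0.15,0],
    [0,0,0,0],
    [0,0,0,0]
  ]
}}

```text
time_s: 40.15
tcp_pos: [0.6257, -0.1496, 0.2386]
ee_rot: [[0.987, 0.16, -0.001], [0.16, -0.987, -0.0], [-0.001, 0.0, -1.0]]
wrist_force: [-2.0, 0.9, 6.6]
gripper_width: 0.006
gripper_force: 3.0
```

{"op": "jog_arm", "data": {
  "increments": [
    [0,0,0.1,0],
    [0,0,0.05,0],
    [0,0,0,0],
    [0,0,0,0]
  ]
}}

```text
time_s: 40.55
tcp_pos: [0.6257, -0.1495, 0.2383]
ee_rot: [[0.987, 0.161, -0.0], [0.161, -0.987, -0.001], [-0.0, 0.001, -1.0]]
wrist_force: [-6.2, 2.9, 17.3]
gripper_width: 0.006
gripper_force: 8.6
```

{"op": "jog_arm", "data": {
  "increments": [
    [0,0,-0.2,0],
    [0,0,-0.6,0],
    [0,0,-1,0],
    [0,0,-1,0],
    [0,0,-1,0],
    [0,0,-1,0],
    [0,0,-1,0],
    [0,0,-1,0],
    [0,0,-1,0],
    [0,0,0,0]
  ]
}}

```text
time_s: 41.55
tcp_pos: [0.6266, -0.1498, 0.3943]
ee_rot: [[0.987, 0.16, 0.007], [0.16, -0.987, -0.001], [0.006, 0.002, -1.0]]
wrist_force: [0.7, -0.0, 0.5]
gripper_width: -0.002
gripper_force: 0.0
```

{"op": "jog_arm", "data": {
  "increments": [
    [-1,0,0,0],
    [-1,0,0,0],
    [-1,0,0,0],
    [-1,0,0,0],
    [-1,0,0,0],
    [0,0,0,0],
    [0,0,0,0],
    [0,0,0,0]
  ]
}}

```text
time_s: 42.35
tcp_pos: [0.528, -0.1655, 0.3904]
ee_rot: [[0.987, 0.16, -0.0], [0.16, -0.987, -0.0], [-0.0, -0.0, -1.0]]
wrist_force: [-0.1, -0.1, -0.5]
gripper_width: 0.006
gripper_force: 0.0
```

```bash
python3 - <<'E'
from h import *
s,TC,K,im=wrist("w13"); scan("wrist",["lid","tea1"])
e=[wproj(TC,K,C+XA*-.030+YA*k*.06+[0,0,z]).round() for z in(.056,.066,.076) for k in(-1,1)]; print("near lid edge expected rows for z 56,66,76:",e)
e0=e[0]; 
for u in (int(e[1][0]),int(e[0][0])): print([(v,im[v,u].tolist()) for v in range(60,200,4)])
for c in("top",): eyes.capture(c); scan(c,["lid","lime"])
E
```

```text
t 42.35 tcp [ 0.528  -0.1655  0.3904] yaw 9.19 w 0.5 [ -0.6  15.7 -11.    0.  -63.3  99.8]
wrist lid [ 0.6461 -0.1439  0.0558] 0.82
wrist lid [0.4679 0.0131 0.0097] 0.53
wrist tea1 [0.5188 0.0915 0.0208] 0.9
wrist tea1 [0.6006 0.0838 0.027 ] 0.82
wrist tea1 [ 0.6462 -0.1501  0.0596] 0.19
near lid edge expected rows for z 56,66,76: [array([327.,  85.]), array([193.,  85.]), array([329.,  85.]), array([191.,  85.]), array([332.,  85.]), array([188.,  85.])]
[(60, [96, 102, 105]), (64, [96, 103, 108]), (68, [110, 168, 217]), (72, [110, 169, 218]), (76, [109, 169, 217]), (80, [108, 167, 216]), (84, [75, 108, 134]), (88, [97, 116, 129]), (92, [173, 210, 227]), (96, [173, 211, 227]), (100, [172, 210, 227]), (104, [172, 211, 227]), (108, [173, 211, 227]), (112, [172, 210, 227]), (116, [172, 211, 227]), (120, [173, 211, 227]), (124, [173, 210, 227]), (128, [172, 211, 227]), (132, [173, 211, 227]), (136, [173, 211, 227]), (140, [173, 211, 227]), (144, [174, 212, 227]), (148, [173, 211, 227]), (152, [99, 119, 132]), (156, [92, 110, 122]), (160, [93, 111, 123]), (164, [92, 110, 122]), (168, [93
[... 423 characters left out ...]
27]), (104, [174, 212, 227]), (108, [172, 211, 227]), (112, [173, 211, 227]), (116, [173, 211, 227]), (120, [172, 210, 227]), (124, [173, 211, 227]), (128, [173, 211, 227]), (132, [173, 211, 227]), (136, [172, 210, 227]), (140, [173, 211, 227]), (144, [172, 211, 227]), (148, [173, 212, 227]), (152, [173, 211, 227]), (156, [173, 211, 228]), (160, [173, 212, 227]), (164, [173, 211, 227]), (168, [173, 211, 227]), (172, [173, 211, 227]), (176, [173, 211, 227]), (180, [173, 212, 227]), (184, [173, 211, 227]), (188, [173, 211, 227]), (192, [173, 211, 227]), (196, [173, 211, 227])]
top lid [ 0.6974 -0.1539  0.0593] 0.69
top lime [ 0.6993 -0.1492  0.057 ] 0.71
top lime [ 0.575  -0.5089  0.1319] 0.66
```

```bash
python3 -c "
from h import *
print(r.finish_job())"
```

```text
the job is handed in; nothing more can be done
None
```

The job is handed in at about 42 s: the last pictures and contact forces show all three tea balls in their wells and the lid shut. I did not re-check the lime after its board was emptied, but the fingers never came near it.

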